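Vent-plug and crack open a germination jar's screw cap

ROBOT

A 6-joint arm with a two-finger parallel gripper is mounted at the origin on the work surface. World frame = base frame: x ahead of the robot, y to its left, z up, the work surface at z = 0. Lengths are in m, angles in rad, forces in N, time in s.
With the tool pointing down it reaches from about 0.275 to 0.975 m from the base axis. Payload 8.4 kg.
Tool frame: the origin (TCP) lies between the finger pads; the fingertips stand 22 mm ahead of it and the grasp point (between the pads) lies 3 mm ahead of it (manip.tcp_to_tips is the distance from the TCP to the fingertips, in m); z points along the fingers, y is the direction in which the jaws open and shut (so a half turn about z gives the same grasp; the last joint's range is limited). The gripper opens to 92 mm and grips with 3 to 60 N. Pads are 20 mm wide; open, the fingers measure 128 mm over their backs; the gripper's body (75 mm by 189 mm) begins 69 mm behind the grasp point.
Start: joints at [-1.303, 0.353, 1.633, -0, 1.155, -0.002], TCP at [0.167, -0.602, 0.237] pointing down, gripper open.
Joint ranges: [-2.63, 2.63], [-0.92, 2.1], [0.06, 2.66], [-1.3, 4.44], [0, 2.69], [-3.02, 3.02]. Speed limits (rad/s): [2.22, 2.22, 2.79, 3.14, 3.14, 3.14].

INTERFACE

Orientations are given as a unit quaternion [x, y, z, w].
In Python, from cell import get_state, eyes, ticket, manip gives the robot as it stands.
- The arm moves only by the tool jog_arm, never from a script. Its argument "series" is a list of rows, each a list of 6 numbers: the shift along the tool's x, y, z in mm, then the turn, a rotation vector about the tool's x, y, z in rad. In form: [[tx, ty, tz, wx, wy, wz], ...]. A call has exactly 8 rows; each row is the pose to reach, as a shift and turn from the pose measured when the call began, along the tool's axes at that moment; what a row does not reach only later rows make up. A row lasts 1/8 s, in which the tool goes at most 62.5 mm and 10.7 degrees, less where a joint would pass 70% of its speed; a pose out of reach is approached as far as the arm can. A call with a gripper value outside its range is refused whole. "claw" is the finger opening in mm, from 0 to 91.9, set as the call begins (left out, the last holds). The fingers move at their own pace and stop on an object; "force" is the grip in N (left out, the last holds). Time passes only in rows, so rows that repeat a pose let the fingers close, or fill a call up. It gives the time, the measured TCP pose, the force and the opening at its end, in the units of the state.
- get_state(): the state, without advancing time (a new reading comes with each control period).
- eyes.snapshot(name): name is "side" or "top" or "wrist"; returns the picture (480x640x3 uint8, blue, green, red); there is no depth.
- eyes.camera_params(name): a dict with "fx", "fy", "cx", "cy" (pixels), "extrinsics" (4x4, takes a point from camera to world coordinates); the wrist camera has in their place "tool_from_camera" (4x4, takes a point from camera to tool coordinates, whose origin is the TCP and whose axes are the flange's). Camera axes: x right, y up, looking along -z (the intrinsics and any distortion apply to the point x, -y, -z); pixel columns grow to the right and rows downward; lengths in m; the calibration is good to about 2 mm. A picture is of the moment at which its call begins: read the wrist's pose just before it. camera_params takes no time and is no camera call.
- ticket.sign_off(): hands the job in, once; it reports no verdict.
The state is a dict: "clock": time; "qpos": joint angles; "joint_velocities": joint speeds; "effort": joint torques, N m; "eef_pos": TCP position; "eef_rot": TCP orientation; "contact_force": force on the tool from outside, world axes, zero at the start; "wrist_torque": the same for the moment, N m; "width": finger opening in m.
Only numpy, scipy, OpenCV 4.12 (cv2) and the standard library are available. Lean on these libraries where they do the work, as an engineer would, in place of code of your own. Each camera call takes 0.05 s, during which the arm holds its last target.

TASK

Put the lime-green vent plug, white stem down, into the hole in the top of the blue screw cap on the germination jar and let go of it. Then screw the cap down (clockwise from above) until it bottoms out, and back it off a quarter turn so the jar can breathe. Finish while still holding the cap by its sides in the gripper at that quarter turn, with the plug seated in it; leave the pot, the scissors and the yellow plant label alone.

Things in the scene. Friction and masses are not known exactly. Their poses are not given: they have to be found in the camera images.
- jar: Clear germination jar (tube 47 mm diameter) upright in a grey round foot (100 mm diameter, 14 to 18 mm high; collar 64 mm diameter up to 30 mm). Fixed to the table; cannot move or turn. Origin: centre of the foot's underside, on the tube's axis; z up; +x points along the red index mark on the foot and up the tube. The cap is already started on its thread.
- cap (a joint): Turn of the screw cap on the tube, rad. 0 = fully screwed down against its hard stop (the cap's red mark is then over the jar's red mark, +x); positive = unscrewed, counter-clockwise from above; a quarter turn off the stop is 1.57. It starts somewhere between 2.2 and 4.2 and stops at 5.5. Turning it takes about 0.12 N m; it stays where it is left. Right-hand thread, 4 mm rise per turn.
- cap_crown (a point): Centre of the cap's top face, on the tube's axis, 110 mm above the table when screwed down (up to 3 mm higher at the start); z up, x to the cap's red mark. Blue cap: knurled grip band 54 mm in diameter from 30 mm to 10 mm below the top face, above it a 50 mm diameter crown with the plug's hole: 26 mm diameter, 10 mm deep, open upward. Below the band 50 mm of bare tube reach down to the grey collar.
- plug_center (a point): Loose vent plug, 35 mm high; this point is on its axis half-way up; z up when the white stem is down. From the bottom: white stem 23 mm diameter, 9 mm high, chamfered; lime-green flange 36 mm diameter, 4 mm thick; lime-green round grip stub 16 mm diameter, 22 mm high. 20 to 42 g. It starts standing on its stem on the table. When seated, the flange rests on the cap's top face and this point is 8.5 mm above that face.
- pot_center (a point): Bystander: small terracotta pot, 72 mm diameter, 60 mm high, standing on the table; the point is half-way up on its axis.
- scissors_center (a point): Bystander: scissors with lime-green handles lying on the table, 180 mm long, 76 mm wide over the handles, 8 mm thick; the point is near their pivot.
- label_center (a point): Bystander: yellow plant label lying flat, 110 x 18 x 4 mm; the point is its centre.

How it is judged:
By the outcome, as a careful person would: the job done as asked, in the order asked, and still so for the second after the job is handed in, while the arm keeps its last pose, push and grip.
It also fails if it takes over 58 s, if anything falls off the work surface, if the arm or the gripper's body presses on something with over 40 N, if the wrist force passes 120 N, or if a joint passes its speed limit or range.

## Working session

There is one attempt and no reset: what is moved stays moved. The work goes in short steps, Python scripts to look and compute and a tool call to move; the robot and the scene stay as the last step left them, time stands still between calls to the robot, and variables do not carry over. Pictures are saved under pics/ and viewed, and the job is handed in when it is done.

Besides the shell and the picture viewer there is one more tool, called after "Emit:" as a command line: name --pt "numbers of a row" for each row, then --argument value for the rest. jog_arm: Moves the arm, as the interface text tells. Its arguments: {"type":"object","properties":{"series":{"type":"array"},"claw":{"type":"number"},"force":{"type":"number"}},"required":["series"]}

```bash
ls; mkdir -p pics; python3 - <<'E'
from cell import get_state, eyes, ticket, manip
import cv2
s=get_state();print(s);print(manip, [a for a in dir(manip) if a[0]!='_'])
for n in ("side","top","wrist"):
    cv2.imwrite(f"pics/{n}0.png",eyes.snapshot(n)); print(n,eyes.camera_params(n))
E
```

```text
pics
{'clock': 0.0, 'qpos': array([-1.30342458e+00,  3.53638225e-01,  1.63410796e+00,  1.36082734e-05,
        1.15522793e+00, -2.38890681e-03]), 'joint_velocities': array([ 0.00182515,  0.00052889,  0.00103054,  0.00120765,  0.00040962,
       -0.00069888]), 'effort': array([-2.06727964e-03, -5.93857169e+01, -3.34216726e+01,  6.95590395e-02,
        2.35500972e-02, -1.32563619e-04]), 'eef_pos': array([ 0.16645159, -0.60194796,  0.23588108]), 'eef_rot': array([ 9.90917565e-01,  1.34468967e-01, -8.50798142e-05, -6.85499203e-04]), 'contact_force': array([0.2924939 , 0.11485413, 0.49128772]), 'wrist_torque': array([ 0.02167976,  0.00091798, -0.04163113]), 'width': 0.09185550597992058}
<Robot object at 0x7f9446bd3a10> ['IKError', 'tcp_to_tips']
side {'fx': 537.6245878370049, 'fy': 537.6245878370049, 'cx': 317.1031670324213, 'cy': 238.42350186885625, 'extrinsics': array([[-0.97565715,  0.10593213, -0.19201954,  0.31611252],
       [-0.21888085, -0.52458336,  0.82274144,  0.96400144],
       [-0.0135755 ,  0.84474297,  0.53500002,  0.71820073],
       [ 0.        ,  0.        ,  0.   
[... 158 characters left out ...]
392,  0.98799987, -0.15391894,  0.36132313],
       [-0.99978246,  0.01017031, -0.01820997, -0.01665522],
       [-0.01642604,  0.15411952,  0.98791566,  1.14330612],
       [ 0.        ,  0.        ,  0.        ,  1.        ]])}
wrist {'fx': 378.7654041610706, 'fy': 378.7654041610706, 'cx': 320.09334835873403, 'cy': 235.65218317463317, 'tool_from_camera': array([[ 2.59510624e-04,  9.70011031e-01,  2.43060757e-01,
         6.81435136e-02],
       [ 9.99999793e-01, -1.08617017e-04, -6.34207133e-04,
         3.56781706e-04],
       [-5.88787381e-04,  2.43060871e-01, -9.70010859e-01,
        -1.48617985e-01],
       [ 0.00000000e+00,  0.00000000e+00,  0.00000000e+00,
         1.00000000e+00]])}
```

View pics/top0.png

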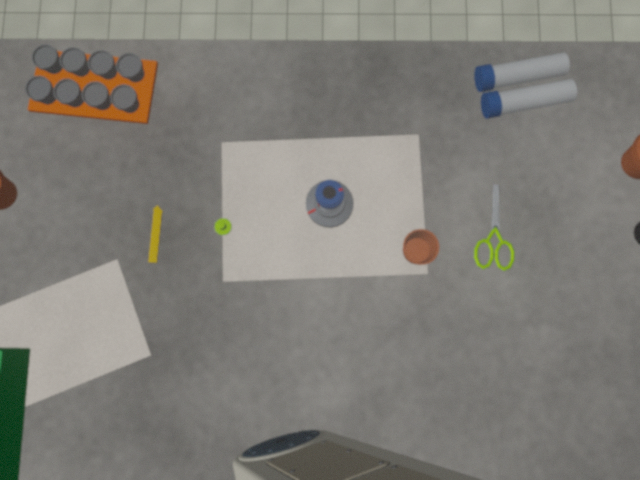

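View pics/side0.png

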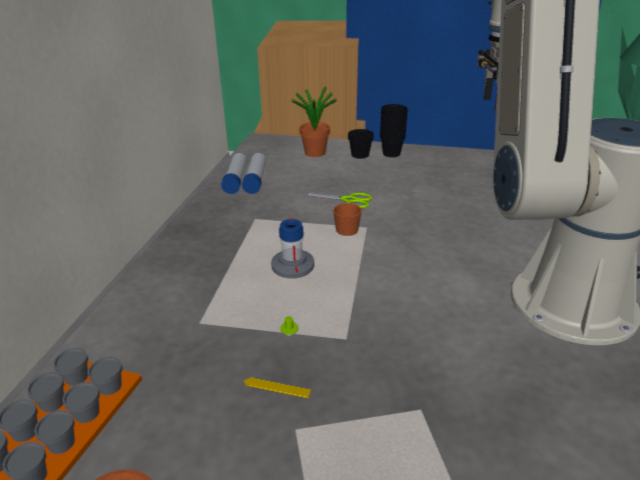

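View pics/wrist0.png

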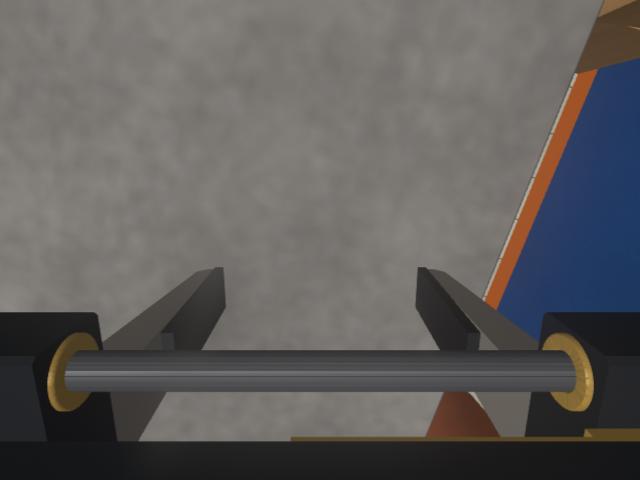

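```bash
cat > h.py <<'E'
import numpy as np, cv2
from cell import get_state, eyes, manip
from scipy.spatial.transform import Rotation as R
def pose():
    s=get_state(); T=np.eye(4); T[:3,:3]=R.from_quat(s['eef_rot']).as_matrix(); T[:3,3]=s['eef_pos']; return T
def cam(n,T=None):
    p=eyes.camera_params(n); E=p['extrinsics'] if 'extrinsics' in p else T@p['tool_from_camera']; return p,E
def ray(n,uv,T=None):
    p,E=cam(n,T); d=np.array([(uv[0]-p['cx'])/p['fx'],-(uv[1]-p['cy'])/p['fy'],-1.]); d=E[:3,:3]@d
    return E[:3,3],d/np.linalg.norm(d)
def onz(n,uv,z,T=None):
    o,d=ray(n,uv,T); return o+d*(z-o[2])/d[2]
def proj(n,X,T=None):
    p,E=cam(n,T); c=np.linalg.inv(E)@np.append(X,1); return np.array([p['cx']-p['fx']*c[0]/c[2], p['cy']+p['fy']*c[1]/c[2]])
def tri(rays):
    A=np.zeros((3,3));b=np.zeros(3)
    for o,d in rays:
        M=np.eye(3)-np.outer(d,d);A+=M;b+=M@o
    x=np.linalg.solve(A,b); return x,[np.linalg.norm((np.eye(3)-np.outer(d,d))@(x-o)) for o,d in rays]
def mask(img,lo,hi):
    return cv2.inRange(cv2.cvtColor(img,cv2.COLOR_BGR2HSV),np.array(lo),np.array(hi))
LIME=((32,120,80),(48,255,255)); BLUE=((105,110,50),(125,255,255)); RED=((0,150,80),(6,255,255)); RED2=((172,120,80),(180,255,255))
def blobs(m,amin=3):
    n,l,st,c=cv2.connectedComponentsWithStats(m); return [(st[i].tolist(),c[i].round(1).tolist()) for i in range(1,n) if st[i][4]>=amin]
E
python3 - <<'E'
from h import *
for n in("top","side"):
    im=cv2.imread(f"pics/{n}0.png"); 
    for k,v in dict(lime=LIME,blue=BLUE,red2=RED2,red=RED).items():print(n,k,blobs(mask(im,*v)))
    x,y=(300,180) if n=="top" else (260,200)
    cv2.imwrite(f"pics/z{n}.png",cv2.resize(im[y-20:y+90,x-90:x+70],None,fx=5,fy=5,interpolation=cv2.INTER_CUBIC))
E
```

```text
top lime [([215, 219, 16, 16, 203], [222.3, 226.2]), ([474, 227, 40, 43, 577], [493.6, 250.8])]
top blue [([476, 66, 18, 25, 378], [484.1, 77.3]), ([482, 92, 19, 25, 390], [490.8, 103.8]), ([333, 183, 2, 4, 5], [333.6, 184.2]), ([320, 185, 4, 3, 6], [321.2, 185.7]), ([318, 189, 2, 3, 3], [318.3, 190.0]), ([317, 193, 4, 4, 7], [318.4, 194.4]), ([338, 193, 3, 3, 4], [339.0, 194.0]), ([320, 198, 6, 5, 11], [322.8, 200.0])]
top red2 []
top red []
side lime [([322, 87, 3, 5, 5], [322.8, 89.0]), ([305, 89, 10, 13, 18], [309.6, 95.1]), ([323, 89, 3, 6, 6], [324.0, 91.5]), ([296, 93, 6, 8, 10], [297.8, 95.9]), ([318, 93, 4, 8, 8], [319.5, 96.5]), ([320, 92, 12, 11, 19], [324.2, 97.5]), ([300, 96, 11, 11, 15], [306.1, 101.9]), ([292, 99, 3, 2, 3], [293.0, 99.3]), ([325, 99, 9, 6, 9], [329.0, 101.6]), ([340, 193, 32, 15, 246], [357.3, 198.8]), ([281, 316, 17, 19, 227], [288.7, 326.1])]
side blue [([347, 0, 150, 150, 18396], [425.1, 68.3]), ([600, 0, 1, 4, 4], [600.0, 1.5]), ([221, 173, 19, 21, 310], [230.4, 183.3]), ([242, 173, 19, 21, 310], [251.3, 183.3]), ([280, 219, 23, 23, 434], [290.8, 230.5])]
side red2 [([293, 251, 1, 4, 4], [293.0, 252.5]), ([295, 258, 1, 3, 3], [295.0, 259.0])]
side red [([293, 247, 2, 9, 11], [293.8, 250.4]), ([294, 257, 1, 4, 4], [294.0, 258.5]), ([295, 268, 3, 4, 7], [296.0, 269.4])]
```

View pics/ztop.png

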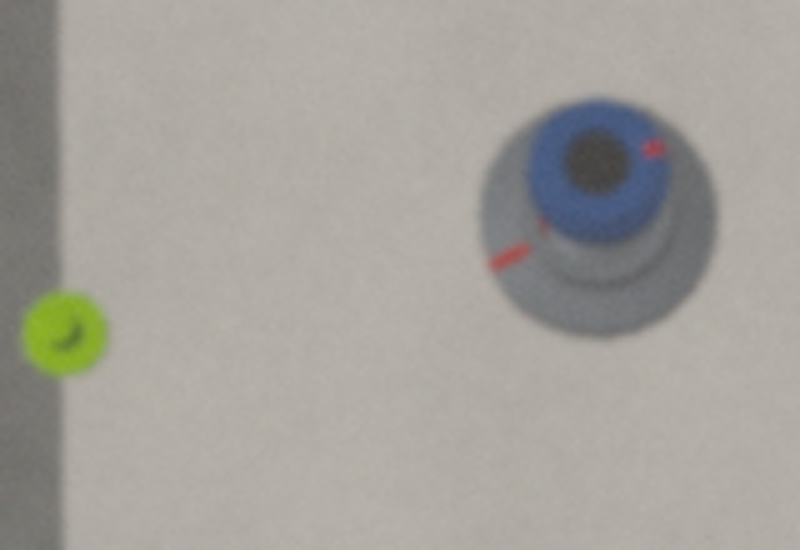

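View pics/zside.png

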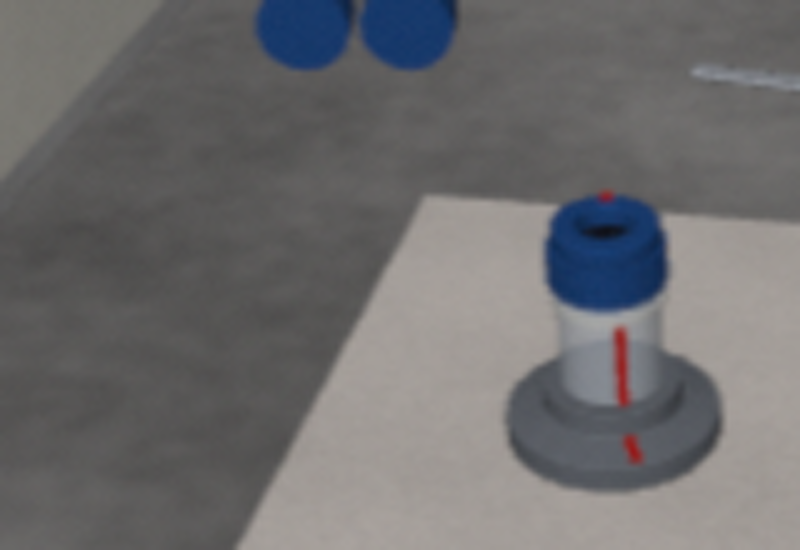

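```bash
python3 - <<'E'
from h import *
t=lambda X,Y:((X+.5)/5-.5+210,(Y+.5)/5-.5+160)
s=lambda X,Y:((X+.5)/5-.5+170,(Y+.5)/5-.5+180)
print("hole tri",tri([ray("top",t(598,161)),ray("side",s(605,225))]))
print("hole@0.112",onz("top",t(598,161),.112), onz("side",s(605,223),.112))
foot=onz("top",t(598,219),.014);print("foot",foot)
c=onz("top",t(598,161),.112)
m=onz("top",t(654,148),.112); f=onz("top",t(510,255),.018)
print("capmark",m,np.degrees(np.arctan2(*(m-c)[1::-1])), "footmark",f,np.degrees(np.arctan2(*(f-c)[1::-1])))
fs=onz("side",s(633,450),.018); print(fs,np.degrees(np.arctan2(*(fs-c)[1::-1])))
print("plug", tri([ray("top",(222.3,226.2)),ray("side",(288.7,326.1))]),onz("top",(222.3,226.2),.013))
print("plug side", onz("side",(288.7,326.1),.018))
print("pot",onz("top",(421,245),.06),"sc",onz("top",(494,230),.0),"label",onz("top",(155,235),0))
E
```

```text
hole tri (array([ 0.60421156, -0.01354304,  0.1112014 ]), [np.float64(0.0005078856767168631), np.float64(0.0005078856767167286)])
hole@0.112 [ 0.60453974 -0.013473    0.112     ] [ 0.60373505 -0.01380348  0.112     ]
foot [ 0.60308043 -0.01342597  0.014     ]
capmark [ 0.60977828 -0.03464499  0.112     ] -76.10255897727812 footmark [0.58676154 0.02260999 0.018     ] 116.22962154241716
[0.58470488 0.02336006 0.018     ] 118.30278147594385
plug (array([0.55259667, 0.20594692, 0.01613016]), [np.float64(8.202317332465837e-05), np.float64(8.20231733246231e-05)]) [0.55321056 0.20657864 0.013     ]
plug side [0.55188197 0.20797228 0.018     ]
pot [ 0.51186246 -0.19388311  0.06      ] sc [ 0.55310361 -0.35466998  0.        ] label [0.5353895 0.3492005 0.       ]
```

```bash
cat >> h.py <<'E'
def row(target,yawy,T=None):
    """target TCP pos (m), world angle (deg) of tool y axis, tool down -> row mm/rad"""
    T=pose() if T is None else T
    a=np.radians(yawy); y=np.array([np.cos(a),np.sin(a),0]); z=np.array([0,0,-1.]); x=np.cross(y,z)
    G=np.stack([x,y,z],1); d=T[:3,:3].T@(np.array(target)-T[:3,3])*1000
    return d.round(1), R.from_matrix(T[:3,:3].T@G).as_rotvec().round(4)
def st():
    s=get_state();T=pose();print("t",round(s['clock'],2),"pos",s['eef_pos'].round(4),"yawy",round(np.degrees(np.arctan2(T[1,1],T[0,1])),2),"tilt",T[:3,2].round(4),"q",s['qpos'].round(3),"F",s['contact_force'].round(2),"M",s['wrist_torque'].round(3),"w",round(s['width'],4))
E
python3 -c "
from h import *
st();print(row([.5526,.2063,.2],20.5))"
```

```text
t 0.15 pos [ 0.1665 -0.6021  0.2361] yawy -74.54 tilt [-3.e-04  9.e-04 -1.e+00] q [-1.303  0.353  1.634 -0.     1.155 -0.002] F [-0.22  1.05 -0.35] M [-0.025  0.022 -0.047] w 0.0918
(array([ 587.6, -676.2,   36.7]), array([-7.0000e-04, -8.0000e-04, -1.6588e+00]))
```

Emit:
jog_arm --pt "588 -676 36 0 0 -1.659" --pt "588 -676 36 0 0 -1.659" --pt "588 -676 36 0 0 -1.659" --pt "588 -676 36 0 0 -1.659" --pt "588 -676 36 0 0 -1.659" --pt "588 -676 36 0 0 -1.659" --pt "588 -676 36 0 0 -1.659" --pt "588 -676 36 0 0 -1.659" --claw 60

```text
clock: 1.15
eef_pos: [0.3826, -0.1498, 0.2168]
eef_rot: [0.631, 0.776, 0.0, 0.0]
contact_force: [1.4, -0.8, -0.1]
width: 0.0602
```

```bash
python3 -c "
from h import *
st();print(row([.5526,.2063,.2],20.5))"
```

```text
t 1.15 pos [ 0.3826 -0.1498  0.2168] yawy 11.74 tilt [ 6.e-04  6.e-04 -1.e+00] q [-3.780e-01  3.400e-02  2.085e+00  1.000e-03  1.022e+00 -5.830e-01] F [ 1.45 -0.79 -0.11] M [-0.09  -0.169  0.032] w 0.0602
(array([314.1, 238.9,  17.1]), array([ 0.0008, -0.0004, -0.153 ]))
```

Emit:
jog_arm --pt "314 239 17 0 0 -0.153" --pt "314 239 17 0 0 -0.153" --pt "314 239 17 0 0 -0.153" --pt "314 239 17 0 0 -0.153" --pt "314 239 17 0 0 -0.153" --pt "314 239 17 0 0 -0.153" --pt "314 239 17 0 0 -0.153" --pt "314 239 17 0 0 -0.153"

```text
clock: 2.15
eef_pos: [0.5525, 0.2068, 0.1994]
eef_rot: [0.569, 0.822, -0.0, -0.0]
contact_force: [-0.6, -1.1, -0.3]
width: 0.06
```

```bash
python3 - <<'E'
from h import *
st();T=pose();im=eyes.snapshot("wrist");cv2.imwrite("pics/w1.png",im)
m=mask(im,*LIME)
print(blobs(m,20))
E
```

```text
t 2.15 pos [0.5525 0.2068 0.1994] yawy 20.61 tilt [-5.e-04  1.e-04 -1.e+00] q [ 0.356  0.337  1.746  0.     1.059 -0.004] F [-0.63 -1.1  -0.32] M [-0.089 -0.069 -0.016] w 0.06
[([302, 202, 38, 39, 1161], [320.4, 220.8])]
```

View pics/w1.png

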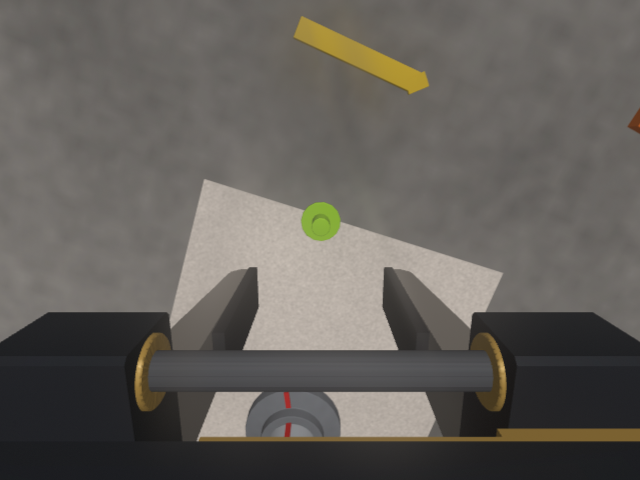

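```bash
python3 - <<'E'
from h import *
T=pose();print(onz("wrist",(320.4,220.9),.012,T), onz("wrist",(320.4,224.5),.035,T))
g=onz("wrist",(320.4,220.9),.012,T)
for x in (g,np.array([.5526,.2063,0])): print(row([x[0],x[1],.0385],20.6))
print(T[:3,:3].T@(g-T[:3,3])*1000)
im=cv2.imread("pics/w1.png");cv2.imwrite("pics/w1z.png",cv2.resize(im[190:250,280:360],None,fx=8,fy=8,interpolation=cv2.INTER_CUBIC))
E
```

```text
[0.55323221 0.20290202 0.012     ] [0.5526348  0.20451335 0.035     ]
(array([ -3. ,   0.4, 161.1]), array([-0.0009, -0.    , -0.0009]))
(array([  0.4,   1. , 161.1]), array([-0.0009, -0.    , -0.0009]))
[ -3.01215263   0.37526699 187.55678977]
```

View pics/w1z.png

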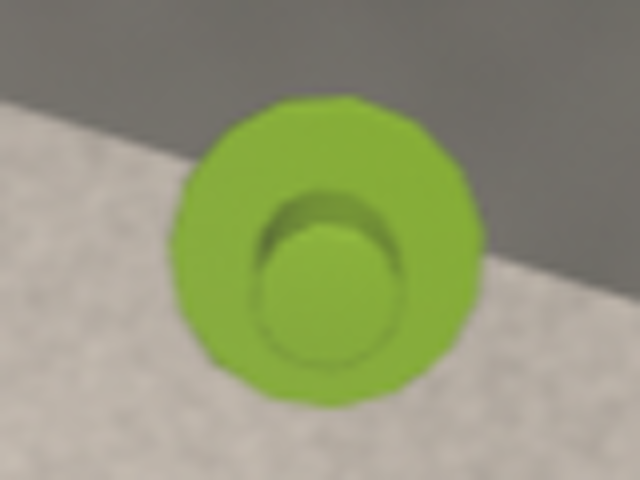

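Emit:
jog_arm --pt "-2.5 0.4 50 0 0 0" --pt "-2.5 0.4 100 0 0 0" --pt "-2.5 0.4 130 0 0 0" --pt "-2.5 0.4 130 0 0 0" --pt "-2.5 0.4 130 0 0 0" --pt "-2.5 0.4 130 0 0 0" --pt "-2.5 0.4 130 0 0 0" --pt "-2.5 0.4 130 0 0 0"

```text
clock: 3.2
eef_pos: [0.5534, 0.2036, 0.0702]
eef_rot: [0.57, 0.822, 0.0, 0.0]
contact_force: [0.2, 0.2, -0.3]
width: 0.0603
```

```bash
python3 - <<'E'
from h import *
st();T=pose();im=eyes.snapshot("wrist");cv2.imwrite("pics/w2.png",im)
print(blobs(mask(im,*LIME),20))
E
```

```text
t 3.2 pos [0.5534 0.2036 0.0702] yawy 20.56 tilt [ 1.e-04  0.e+00 -1.e+00] q [ 0.35   0.502  1.833 -0.     0.806 -0.009] F [ 0.19  0.2  -0.27] M [-0.024 -0.148 -0.003] w 0.0603
[([291, 231, 62, 61, 2893], [321.4, 260.8])]
```

View pics/w2.png

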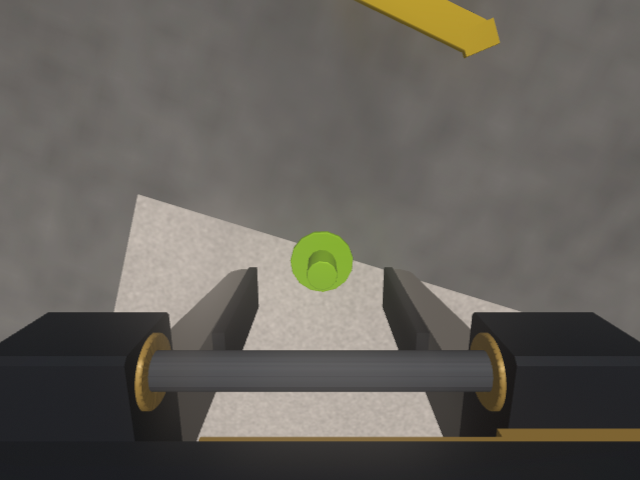

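```bash
python3 - <<'E'
from h import *
T=pose()
im=cv2.imread("pics/w2.png");cv2.imwrite("pics/w2z.png",cv2.resize(im[220:300,270:370],None,fx=8,fy=8,interpolation=cv2.INTER_CUBIC))
for uv,z in (((321.6,261.2),.013),((321.5,275.5),.035)):
    g=onz("wrist",uv,z,T); print(g,T[:3,:3].T@(g-T[:3,3])*1000)
E
```

```text
[0.55384213 0.20478155 0.013     ] [ 0.98058557  0.98462273 56.98765646]
[0.55392659 0.20420167 0.035     ] [ 0.40812523  0.85421521 34.98768654]
```

View pics/w2z.png

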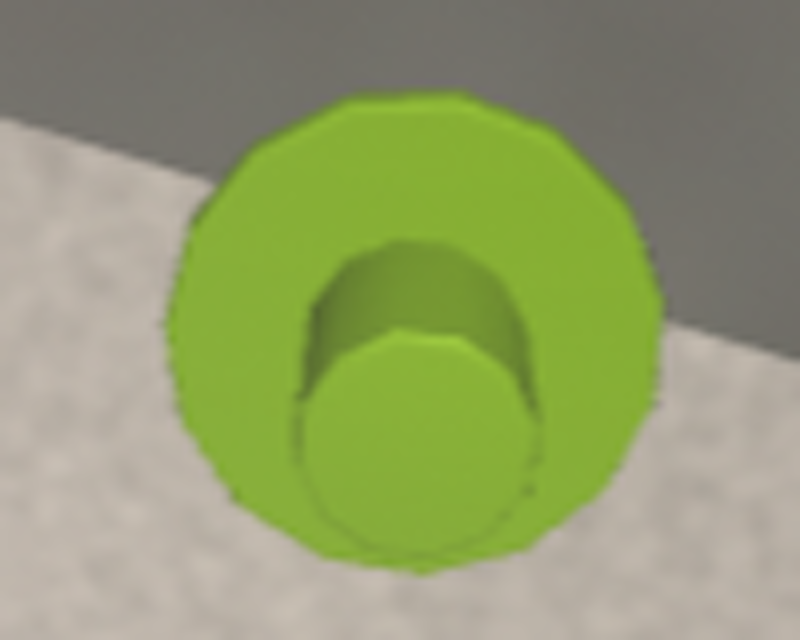

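Emit:
jog_arm --pt "0.7 0.9 10 0 0 0" --pt "0.7 0.9 20 0 0 0" --pt "0.7 0.9 28 0 0 0" --pt "0.7 0.9 32 0 0 0" --pt "0.7 0.9 32 0 0 0" --pt "0.7 0.9 32 0 0 0" --pt "0.7 0.9 32 0 0 0" --pt "0.7 0.9 32 0 0 0"

```text
clock: 4.25
eef_pos: [0.554, 0.2046, 0.0382]
eef_rot: [0.57, 0.822, 0.0, 0.0]
contact_force: [0.4, 0.1, -1.3]
width: 0.0599
```

Emit:
jog_arm --pt "0 0 0 0 0 0" --pt "0 0 0 0 0 0" --pt "0 0 0 0 0 0" --pt "0 0 0 0 0 0" --pt "0 0 0 0 0 0" --pt "0 0 0 0 0 0" --pt "0 0 0 0 0 0" --pt "0 0 0 0 0 0" --claw 5 --force 15

```text
clock: 5.25
eef_pos: [0.554, 0.2045, 0.0382]
eef_rot: [0.57, 0.822, 0.0, 0.0]
contact_force: [-1.4, 0.5, -1.1]
width: 0.0158
```

```bash
python3 -c "
from h import *
st()
print(row([.604,-.0135,.215],-1.3))
print(row([.604,-.0135,.215],80))"
```

```text
t 5.25 pos [0.554  0.2045 0.0382] yawy 20.56 tilt [ 1.e-04  0.e+00 -1.e+00] q [ 0.351  0.551  1.843 -0.     0.747 -0.008] F [-1.41  0.54 -1.11] M [ 0.017 -0.135  0.032] w 0.0158
(array([-221.7,  -29.7, -176.8]), array([ 1.000e-04, -0.000e+00,  3.816e-01]))
(array([-221.7,  -29.7, -176.8]), array([ 1.0000e-04,  1.0000e-04, -1.0374e+00]))
```

```bash
python3 -c "
from h import *
print(row([.649,-.0175,.2],85))"
```

```text
(array([-241.3,   11. , -161.8]), array([ 1.0000e-04,  1.0000e-04, -1.1247e+00]))
```

Emit:
jog_arm --pt "0 0 -40 0 0 0" --pt "0 0 -90 0 0 -0.15" --pt "-20 0 -140 0 0 -0.3" --pt "-70 3 -162 0 0 -0.5" --pt "-130 6 -162 0 0 -0.7" --pt "-190 9 -162 0 0 -0.9" --pt "-235 11 -162 0 0 -1.08" --pt "-241 11 -162 0 0 -1.125"

```text
clock: 6.25
eef_pos: [0.6498, -0.0204, 0.2001]
eef_rot: [0.043, 0.999, -0.0, 0.0]
contact_force: [-0.4, 0.3, -0.6]
width: 0.0157
```

Emit:
jog_arm --pt "0 0 0 0 0 0" --pt "0 0 0 0 0 0" --pt "0 0 0 0 0 0" --pt "0 0 0 0 0 0" --pt "0 0 0 0 0 0" --pt "0 0 0 0 0 0" --pt "0 0 0 0 0 0" --pt "0 0 0 0 0 0"

```text
clock: 7.25
eef_pos: [0.6498, -0.0204, 0.2001]
eef_rot: [0.043, 0.999, -0.0, 0.0]
contact_force: [0.4, -0.8, -0.6]
width: 0.0152
```

```bash
python3 - <<'E'
from h import *
st();T=pose();im=eyes.snapshot("wrist");cv2.imwrite("pics/w3.png",im)
E
```

```text
t 7.25 pos [ 0.6498 -0.0204  0.2001] yawy 85.08 tilt [ 6.e-04 -6.e-04 -1.e+00] q [-3.300e-02  4.250e-01  1.611e+00 -1.000e-03  1.105e+00 -1.518e+00] F [ 0.45 -0.82 -0.63] M [ 0.056 -0.143  0.049] w 0.0152
```

View pics/w3.png

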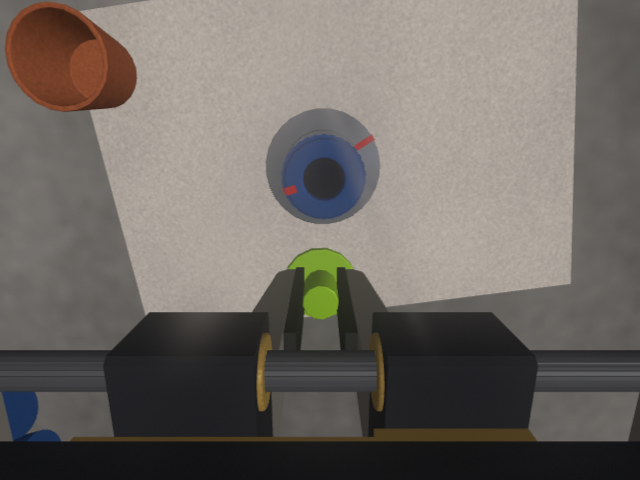

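```bash
python3 - <<'E'
from h import *
T=pose();im=cv2.imread("pics/w3.png")
roi=np.zeros(im.shape[:2],np.uint8);roi[125:230,270:380]=255
hsv=cv2.cvtColor(im,cv2.COLOR_BGR2HSV)
dark=cv2.bitwise_and(cv2.inRange(hsv,(0,0,0),(179,90,80)),roi)
print([b for b in blobs(dark,50)])
blue=cv2.bitwise_and(cv2.inRange(hsv,(100,90,30),(130,255,255)),roi);print(blobs(blue,50))
cs,_=cv2.findContours(dark,cv2.RETR_EXTERNAL,cv2.CHAIN_APPROX_NONE);c=max(cs,key=cv2.contourArea);e=cv2.fitEllipse(c);print("hole",e)
g=onz("wrist",e[0],.1115,T);print(g,T[:3,:3].T@(g-T[:3,3])*1000)
red=cv2.bitwise_or(cv2.inRange(hsv,(0,120,80),(8,255,255)),cv2.inRange(hsv,(172,120,80),(179,255,255)))
red=cv2.bitwise_and(red,cv2.dilate(roi,np.ones((40,40))))
for b in blobs(red,8): print(b)
cv2.imwrite("pics/w3z.png",cv2.resize(im[100:330,240:400],None,fx=2.6*1,fy=2.6,interpolation=cv2.INTER_CUBIC))
E
```

```text
[([303, 158, 42, 42, 1361], [323.8, 178.2])]
[([285, 134, 73, 85, 3015], [319.5, 179.3])]
hole ((323.8337707519531, 178.1956329345703), (40.31698226928711, 41.22262954711914), 152.03848266601562)
[ 0.60506085 -0.01470064  0.1115    ] [45.09465028  1.91695145 88.5378143 ]
([355, 136, 19, 14, 101], [363.7, 142.4])
([283, 185, 14, 10, 88], [290.2, 189.9])
```

View pics/w3z.png

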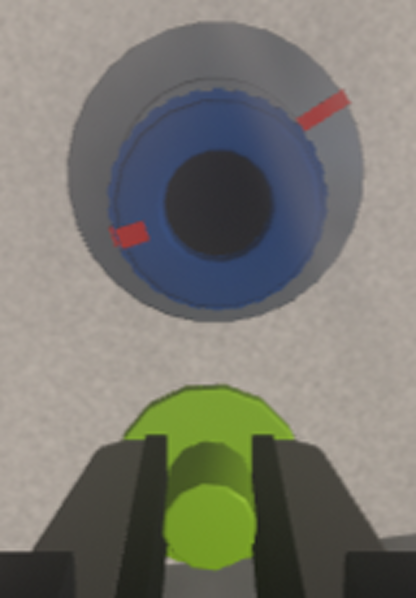

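```bash
python3 - <<'E'
from h import *
I=np.eye(4)
print("stub top",onz("wrist",(320.4,302.8),.0032,I)*1000)
im=cv2.imread("pics/w3.png")
# flange: use front edge of lime & circle
m=mask(im,*LIME)
cs,_=cv2.findContours(m,cv2.RETR_EXTERNAL,cv2.CHAIN_APPROX_NONE);c=max(cs,key=cv2.contourArea)[:,0]
arc=np.array([p for p in c if p[1]<268]).astype(float)
# map onto flange top plane tool z=.0252 and fit circle
P=np.array([onz("wrist",p,.0252,I)[:2]*1000 for p in arc])
A=np.c_[2*P,np.ones(len(P))];s=np.linalg.lstsq(A,(P**2).sum(1),rcond=None)[0];print("flange circle",s[:2],np.sqrt(s[2]+s[:2]@s[:2]))
Q=P[np.argmax(P[:,0])];print("front",Q)
E
```

```text
stub top [-0.2984058  -0.21213335  3.2       ]
flange circle [ 5.25931998 -0.40073253] 13.026536665576813
front [17.55731754  3.41080612]
```

Emit:
jog_arm --pt "15 1 0 0 0 0" --pt "30 2 10 0 0 0" --pt "45.7 2.4 20 0 0 0" --pt "45.7 2.4 35 0 0 0" --pt "45.7 2.4 44 0 0 0" --pt "45.7 2.4 44 0 0 0" --pt "45.7 2.4 44 0 0 0" --pt "45.7 2.4 44 0 0 0"

```text
clock: 8.3
eef_pos: [0.6049, -0.0142, 0.1564]
eef_rot: [0.043, 0.999, -0.0, 0.001]
contact_force: [0.7, -0.2, 0.2]
width: 0.0153
```

```bash
python3 - <<'E'
from h import *
st()
for n in("wrist","side","top"): cv2.imwrite(f"pics/{n}4.png",eyes.snapshot(n))
a=cv2.imread("pics/side4.png")[180:270,240:340];b=cv2.imread("pics/wrist4.png")[180:360,240:400];
c=np.zeros((600,800,3),np.uint8)
a=cv2.resize(a,(400,360),interpolation=cv2.INTER_CUBIC);b=cv2.resize(b,(400,450),interpolation=cv2.INTER_CUBIC)
c[:360,:400]=a;c[:450,400:]=b;cv2.imwrite("pics/c4.png",c)
E
```

```text
t 8.3 pos [ 0.6049 -0.0142  0.1564] yawy 85.08 tilt [ 1.2e-03 -6.0e-04 -1.0e+00] q [-2.600e-02  4.070e-01  1.749e+00 -1.000e-03  9.840e-01 -1.510e+00] F [ 0.74 -0.22  0.24] M [ 0.067 -0.098  0.039] w 0.0153
```

View pics/c4.png

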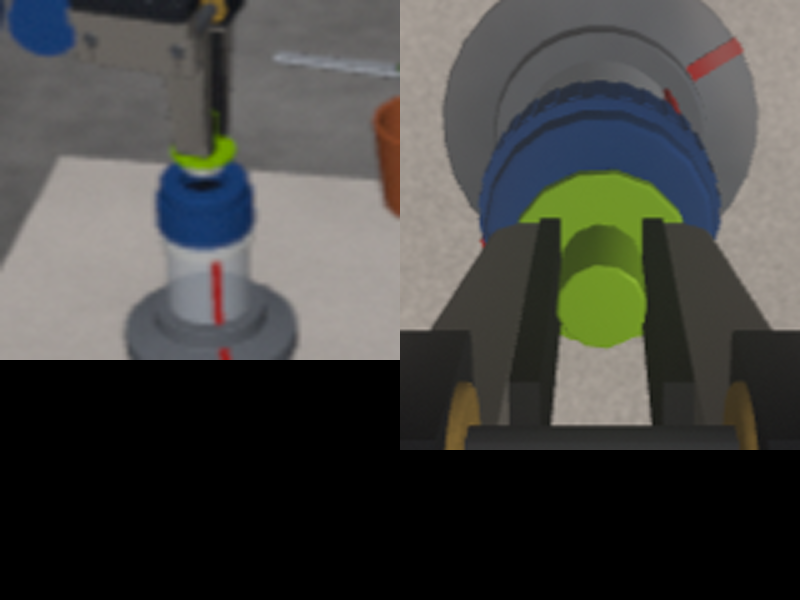

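Emit:
jog_arm --pt "0 0 2 0 0 0" --pt "0 0 4 0 0 0" --pt "0 0 6 0 0 0" --pt "0 0 7 0 0 0" --pt "0 0 8 0 0 0" --pt "0 0 9 0 0 0" --pt "0 0 10 0 0 0" --pt "0 0 10 0 0 0"

```text
clock: 9.45
eef_pos: [0.6047, -0.0142, 0.1462]
eef_rot: [0.043, 0.999, -0.0, 0.0]
contact_force: [0.4, -0.6, 0.5]
width: 0.0157
```

```bash
python3 - <<'E'
from h import *
st()
for n in("wrist","side"): cv2.imwrite(f"pics/{n}5.png",eyes.snapshot(n))
a=cv2.imread("pics/side5.png")[180:270,240:340];b=cv2.imread("pics/wrist5.png")[180:360,240:400];
c=np.zeros((600,800,3),np.uint8)
a=cv2.resize(a,(400,360),interpolation=cv2.INTER_CUBIC);b=cv2.resize(b,(400,450),interpolation=cv2.INTER_CUBIC)
c[:360,:400]=a;c[:450,400:]=b;cv2.imwrite("pics/c5.png",c)
E
```

```text
t 9.45 pos [ 0.6047 -0.0142  0.1462] yawy 85.08 tilt [ 9.e-04 -5.e-04 -1.e+00] q [-2.600e-02  4.190e-01  1.757e+00 -1.000e-03  9.650e-01 -1.510e+00] F [ 0.37 -0.65  0.48] M [ 0.029 -0.154  0.025] w 0.0157
```

View pics/c5.png

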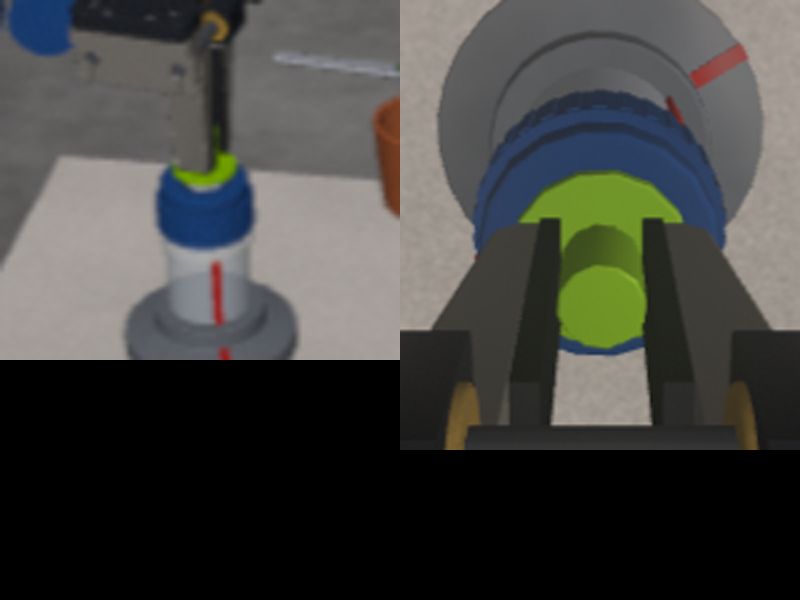

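Emit:
jog_arm --pt "0 0 1 0 0 0" --pt "0 0 2 0 0 0" --pt "0 0 3 0 0 0" --pt "0 0 4 0 0 0" --pt "0 0 4.6 0 0 0" --pt "0 0 5 0 0 0" --pt "0 0 5.3 0 0 0" --pt "0 0 5.3 0 0 0"

```text
clock: 10.55
eef_pos: [0.6047, -0.0142, 0.1411]
eef_rot: [0.043, 0.999, -0.0, 0.001]
contact_force: [-0.5, -0.5, -0.1]
width: 0.0152
```

```bash
python3 - <<'E'
from h import *
st()
E
```

```text
t 10.55 pos [ 0.6047 -0.0142  0.1411] yawy 85.08 tilt [ 1.1e-03 -6.0e-04 -1.0e+00] q [-2.60e-02  4.26e-01  1.76e+00 -1.00e-03  9.55e-01 -1.51e+00] F [-0.46 -0.51 -0.06] M [ 0.066 -0.116 -0.021] w 0.0152
```

Emit:
jog_arm --pt "0 0 0.3 0 0 0" --pt "0 0 0.6 0 0 0" --pt "0 0 0.8 0 0 0" --pt "0 0 0.8 0 0 0" --pt "0 0 0.8 0 0 0" --pt "0 0 0.8 0 0 0" --pt "0 0 0.8 0 0 0" --pt "0 0 0.8 0 0 0"

```text
clock: 11.55
eef_pos: [0.6049, -0.0142, 0.1409]
eef_rot: [0.043, 0.999, -0.0, 0.001]
contact_force: [-1.8, 0.3, 6.6]
width: 0.0151
```

Emit:
jog_arm --pt "0 0 0 0 0 0" --pt "0 0 0 0 0 0" --pt "0 0 0 0 0 0" --pt "0 0 0 0 0 0" --pt "0 0 0 0 0 0" --pt "0 0 0 0 0 0" --pt "0 0 0 0 0 0" --pt "0 0 0 0 0 0" --claw 78

```text
clock: 12.55
eef_pos: [0.6049, -0.0142, 0.1408]
eef_rot: [0.043, 0.999, -0.0, 0.001]
contact_force: [-0.5, -0.5, -0.2]
width: 0.078
```

```bash
python3 - <<'E'
from h import *
st()
for n in("wrist","side"): cv2.imwrite(f"pics/{n}6.png",eyes.snapshot(n))
a=cv2.imread("pics/side6.png")[180:270,240:340];b=cv2.imread("pics/wrist6.png")[150:390,200:440];
c=np.zeros((600,800,3),np.uint8)
a=cv2.resize(a,(400,360),interpolation=cv2.INTER_CUBIC);b=cv2.resize(b,(400,400),interpolation=cv2.INTER_CUBIC)
c[:360,:400]=a;c[:400,400:]=b;cv2.imwrite("pics/c6.png",c)
E
```

```text
t 12.55 pos [ 0.6049 -0.0142  0.1408] yawy 85.08 tilt [ 1.6e-03 -6.0e-04 -1.0e+00] q [-2.60e-02  4.26e-01  1.76e+00 -1.00e-03  9.54e-01 -1.51e+00] F [-0.47 -0.54 -0.21] M [ 0.097 -0.111 -0.011] w 0.078
```

View pics/c6.png

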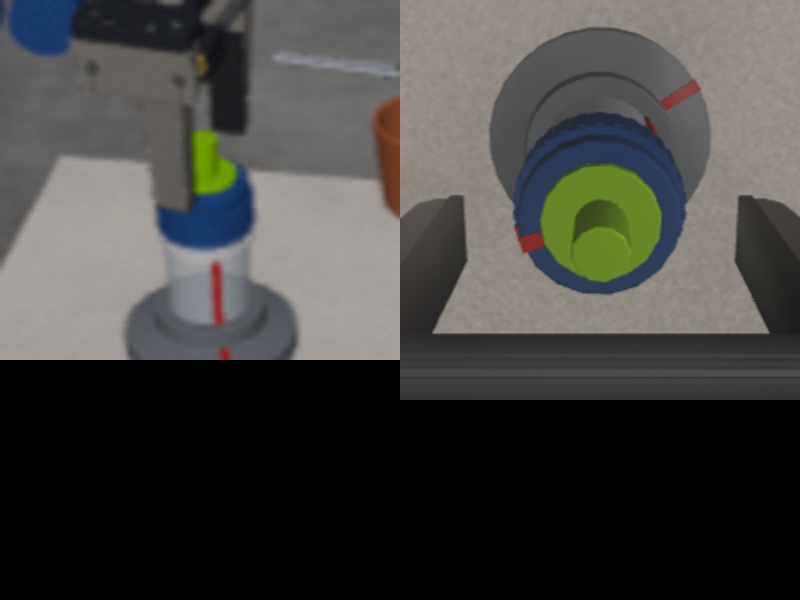

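```bash
python3 - <<'E'
from h import *
I=np.eye(4)
print(onz("wrist",(320,279),.029,I)*1000, onz("wrist",(320,150+137*.6),.029,I)*1000,onz("wrist",(320,150+293*.6),.029,I)*1000)
im=cv2.imread("pics/wrist6.png");hsv=cv2.cvtColor(im,cv2.COLOR_BGR2HSV)
cv2.imwrite("pics/w6z.png",cv2.resize(im[210:340,260:380],None,fx=4.5,fy=4.5,interpolation=cv2.INTER_CUBIC))
E
```

```text
[ 0.9315103  -0.40721929 29.        ] [24.88748686 -0.41202867 29.        ] [-24.6009153   -0.40209341  29.        ]
```

View pics/w6z.png

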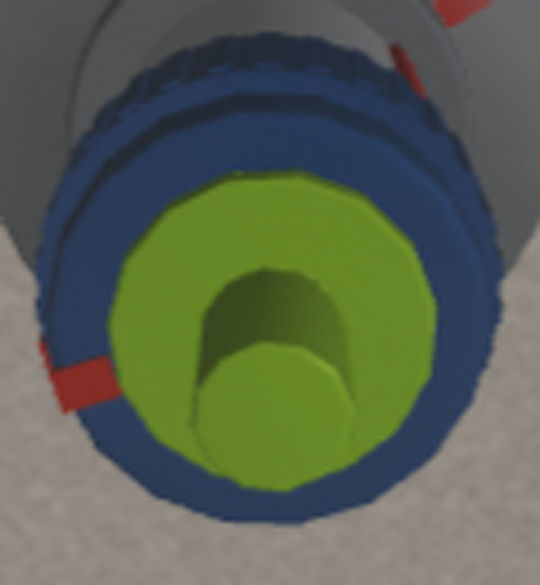

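Emit:
jog_arm --pt "-0.3 -0.3 8 0 0 0" --pt "-0.3 -0.3 16 0 0 0" --pt "-0.3 -0.3 24 0 0 0" --pt "-0.3 -0.3 32 0 0 0" --pt "-0.3 -0.3 40 0 0 0" --pt "-0.3 -0.3 46 0 0 0" --pt "-0.3 -0.3 46 0 0 0" --pt "-0.3 -0.3 46 0 0 0"

```text
clock: 13.65
eef_pos: [0.6054, -0.0145, 0.0951]
eef_rot: [0.043, 0.999, -0.0, 0.001]
contact_force: [-0.0, -0.3, -0.1]
width: 0.078
```

Emit:
jog_arm --pt "0 0 0 0 0 0" --pt "0 0 0 0 0 0" --pt "0 0 0 0 0 0" --pt "0 0 0 0 0 0" --pt "0 0 0 0 0 0" --pt "0 0 0 0 0 0" --pt "0 0 0 0 0 0" --pt "0 0 0 0 0 0" --claw 45 --force 30

```text
clock: 14.65
eef_pos: [0.6056, -0.0146, 0.0952]
eef_rot: [0.043, 0.999, -0.0, 0.001]
contact_force: [-1.4, -2.1, 4.4]
width: 0.0534
```

```bash
python3 - <<'E'
from h import *
st()
E
```

```text
t 14.65 pos [ 0.6056 -0.0146  0.0952] yawy 85.08 tilt [ 2.2e-03 -7.0e-04 -1.0e+00] q [-2.600e-02  4.860e-01  1.787e+00 -1.000e-03  8.670e-01 -1.511e+00] F [-1.43 -2.07  4.38] M [-0.265 -0.061  0.009] w 0.0534
```

Emit:
jog_arm --pt "0 0 0.1 0 0 0.15" --pt "0 0 0.2 0 0 0.3" --pt "0 0 0.3 0 0 0.45" --pt "0 0 0.4 0 0 0.6" --pt "0 0 0.5 0 0 0.75" --pt "0 0 0.6 0 0 0.9" --pt "0 0 0.7 0 0 1.05" --pt "0 0 0.8 0 0 1.2"

```text
clock: 15.65
eef_pos: [0.6053, -0.0149, 0.0944]
eef_rot: [0.601, 0.799, 0.0, 0.001]
contact_force: [-2.3, -2.5, 3.8]
width: 0.0535
```

```bash
python3 - <<'E'
from h import *
st()
for n in("wrist","side"): cv2.imwrite(f"pics/{n}7.png",eyes.snapshot(n))
a=cv2.imread("pics/side7.png")[180:270,240:340];b=cv2.imread("pics/wrist7.png")[150:390,200:440];
c=np.zeros((600,800,3),np.uint8)
a=cv2.resize(a,(400,360),interpolation=cv2.INTER_CUBIC);b=cv2.resize(b,(400,400),interpolation=cv2.INTER_CUBIC)
c[:360,:400]=a;c[:400,400:]=b;cv2.imwrite("pics/c7.png",c)
E
```

```text
t 15.65 pos [ 0.6053 -0.0149  0.0944] yawy 16.06 tilt [ 0.0017 -0.0011 -1.    ] q [-2.600e-02  4.870e-01  1.787e+00 -1.000e-03  8.660e-01 -3.060e-01] F [-2.32 -2.52  3.85] M [-0.508  0.142  0.099] w 0.0535
```

View pics/c7.png

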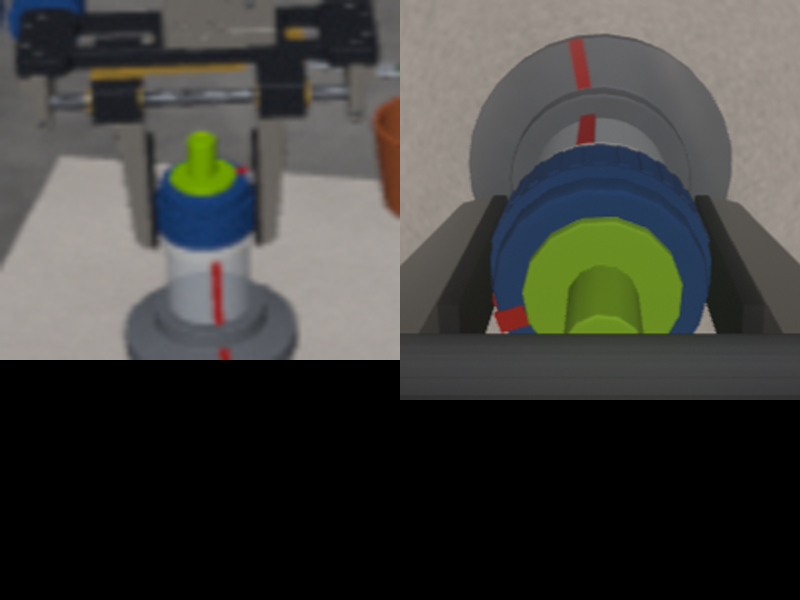

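Emit:
jog_arm --pt "0 0 0.1 0 0 0.15" --pt "0 0 0.2 0 0 0.3" --pt "0 0 0.3 0 0 0.45" --pt "0 0 0.4 0 0 0.6" --pt "0 0 0.5 0 0 0.75" --pt "0 0 0.6 0 0 0.9" --pt "0 0 0.7 0 0 1.05" --pt "0 0 0.8 0 0 1.2"

```text
clock: 16.75
eef_pos: [0.6051, -0.0148, 0.0936]
eef_rot: [0.947, 0.321, 0.0, 0.001]
contact_force: [-2.4, -1.5, 5.4]
width: 0.053
```

```bash
python3 - <<'E'
from h import *
st()
E
```

```text
t 16.75 pos [ 0.6051 -0.0148  0.0936] yawy -52.57 tilt [ 0.0012 -0.001  -1.    ] q [-2.600e-02  4.880e-01  1.788e+00 -1.000e-03  8.650e-01  8.920e-01] F [-2.36 -1.46  5.42] M [-0.283  0.356  0.084] w 0.053
```

Emit:
jog_arm --pt "0 0 0.1 0 0 0.06" --pt "0 0 0.1 0 0 0.12" --pt "0 0 0.1 0 0 0.18" --pt "0 0 0.1 0 0 0.24" --pt "0 0 0.2 0 0 0.3" --pt "0 0 0.2 0 0 0.35" --pt "0 0 0.2 0 0 0.4" --pt "0 0 0.2 0 0 0.4"

```text
clock: 17.75
eef_pos: [0.605, -0.0147, 0.0934]
eef_rot: [0.992, 0.128, 0.0, 0.0]
contact_force: [-0.8, -1.5, 3.5]
width: 0.0534
```

```bash
python3 - <<'E'
from h import *
st()
E
```

```text
t 17.75 pos [ 0.605  -0.0147  0.0934] yawy -75.3 tilt [ 1.e-03 -9.e-04 -1.e+00] q [-2.600e-02  4.880e-01  1.788e+00 -1.000e-03  8.640e-01  1.289e+00] F [-0.79 -1.5   3.5 ] M [-0.225  0.2   -0.029] w 0.0534
```

Emit:
jog_arm --pt "0 0 0 0 0 0.02" --pt "0 0 0 0 0 0.04" --pt "0 0 0 0 0 0.06" --pt "0 0 0.1 0 0 0.08" --pt "0 0 0.1 0 0 0.1" --pt "0 0 0.1 0 0 0.12" --pt "0 0 0.1 0 0 0.14" --pt "0 0 0.1 0 0 0.14"

```text
clock: 18.75
eef_pos: [0.6052, -0.0147, 0.0934]
eef_rot: [0.998, 0.058, 0.001, 0.001]
contact_force: [-0.3, -0.1, 3.6]
width: 0.0533
```

```bash
python3 - <<'E'
from h import *
st()
E
```

```text
t 18.75 pos [ 0.6052 -0.0147  0.0934] yawy -83.3 tilt [ 0.0014 -0.0011 -1.    ] q [-2.600e-02  4.880e-01  1.788e+00 -1.000e-03  8.640e-01  1.429e+00] F [-0.3  -0.06  3.61] M [-0.066  0.074  0.926] w 0.0533
```

```bash
python3 - <<'E'
from h import *
st()
for n in("wrist","side","top"): cv2.imwrite(f"pics/{n}8.png",eyes.snapshot(n))
st()
a=cv2.imread("pics/side8.png")[180:270,240:340];b=cv2.imread("pics/wrist8.png")[150:390,200:440];
c=np.zeros((600,800,3),np.uint8)
a=cv2.resize(a,(400,360),interpolation=cv2.INTER_CUBIC);b=cv2.resize(b,(400,400),interpolation=cv2.INTER_CUBIC)
c[:360,:400]=a;c[:400,400:]=b;cv2.imwrite("pics/c8.png",c)
E
```

```text
t 18.75 pos [ 0.6052 -0.0147  0.0934] yawy -83.3 tilt [ 0.0014 -0.0011 -1.    ] q [-2.600e-02  4.880e-01  1.788e+00 -1.000e-03  8.640e-01  1.429e+00] F [-0.3  -0.06  3.61] M [-0.066  0.074  0.926] w 0.0533
t 18.9 pos [ 0.6052 -0.0146  0.0934] yawy -83.3 tilt [ 1.4e-03 -9.0e-04 -1.0e+00] q [-2.600e-02  4.880e-01  1.788e+00 -1.000e-03  8.640e-01  1.428e+00] F [-0.43 -0.47  3.43] M [-0.073  0.008  0.866] w 0.0536
```

View pics/c8.png

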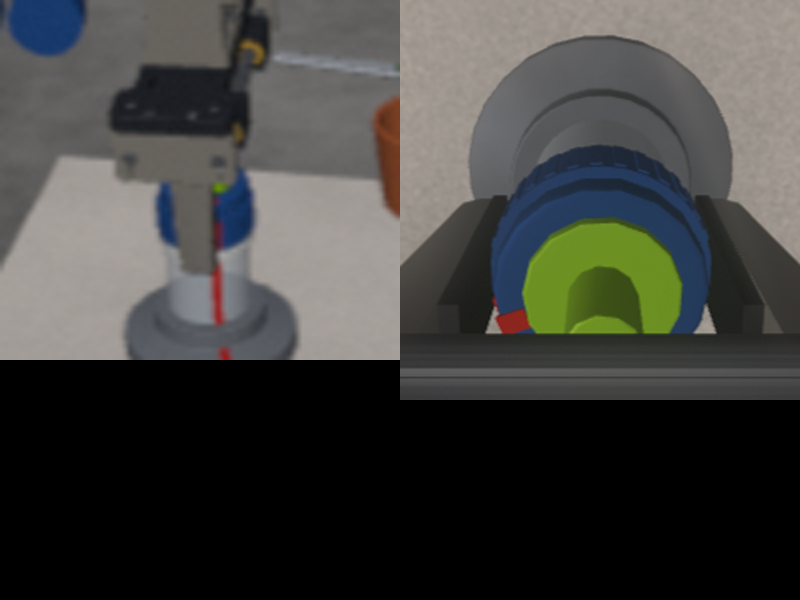

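```bash
python3 - <<'E'
from h import *
I=np.eye(4)
for k in (7,8):
    im=cv2.imread(f"pics/wrist{k}.png");hsv=cv2.cvtColor(im,cv2.COLOR_BGR2HSV)
    red=cv2.inRange(hsv,(0,150,60),(8,255,255))|cv2.inRange(hsv,(172,150,60),(179,255,255))
    red[:320]=0;red[:, :240]=0;red[:,300:]=0
    bb=[b for b in blobs(red,10)];print(k,bb)
    cs,_=cv2.findContours(red,cv2.RETR_EXTERNAL,cv2.CHAIN_APPROX_NONE);c=max(cs,key=cv2.contourArea)
    print(cv2.minAreaRect(c))
    for b in bb:
        p=onz("wrist",b[1],-.0167,I)*1000; print(p, "angle in tool",np.degrees(np.arctan2(p[0],p[1])))
cv2.imwrite("pics/cmp.png",np.hstack([cv2.resize(cv2.imread(f"pics/wrist{k}.png")[310:352,240:300],None,fx=6,fy=6,interpolation=cv2.INTER_CUBIC) for k in (7,8)]))
E
```

```text
7 [([255, 326, 3, 7, 12], [255.8, 329.4]), ([257, 333, 20, 16, 206], [266.6, 340.8])]
((266.55047607421875, 340.8348693847656), (12.260178565979004, 17.240873336791992), 73.3007583618164)
[ -1.8367559  -24.18342776 -16.7       ] angle in tool -175.65666613706915
[ -6.67109848 -20.21497033 -16.7       ] angle in tool -161.73670550845247
8 [([258, 335, 20, 15, 203], [267.4, 342.6])]
((267.2243347167969, 342.85406494140625), (12.204564094543457, 17.130504608154297), 72.89727020263672)
[ -7.44157131 -19.93217047 -16.7       ] angle in tool -159.5271460993152
```

View pics/cmp.png

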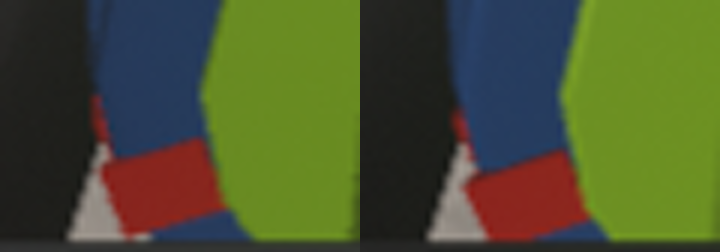

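Emit:
jog_arm --pt "0 0 -0.1 0 0 -0.14" --pt "0 0 -0.2 0 0 -0.3" --pt "0 0 -0.3 0 0 -0.47" --pt "0 0 -0.4 0 0 -0.64" --pt "0 0 -0.5 0 0 -0.81" --pt "0 0 -0.6 0 0 -0.98" --pt "0 0 -0.7 0 0 -1.15" --pt "0 0 -0.8 0 0 -1.3" --force 40

```text
clock: 19.9
eef_pos: [0.6053, -0.0147, 0.0942]
eef_rot: [0.758, 0.652, 0.0, 0.001]
contact_force: [-0.1, -1.3, 3.5]
width: 0.0534
```

Emit:
jog_arm --pt "0 0 0 0 0 -0.08" --pt "0 0 -0.1 0 0 -0.16" --pt "0 0 -0.1 0 0 -0.22" --pt "0 0 -0.2 0 0 -0.27" --pt "0 0 -0.2 0 0 -0.27" --pt "0 0 -0.2 0 0 -0.27" --pt "0 0 -0.2 0 0 -0.27" --pt "0 0 -0.2 0 0 -0.27"

```text
clock: 20.9
eef_pos: [0.6053, -0.0147, 0.0943]
eef_rot: [0.664, 0.748, 0.0, 0.001]
contact_force: [-0.8, -1.1, 2.7]
width: 0.053
```

```bash
python3 - <<'E'
from h import *
st()
for n in("wrist","side","top"): cv2.imwrite(f"pics/{n}9.png",eyes.snapshot(n))
a=cv2.imread("pics/side9.png")[180:270,240:340];b=cv2.imread("pics/wrist9.png")[150:390,200:440];
c=np.zeros((600,800,3),np.uint8)
a=cv2.resize(a,(400,360),interpolation=cv2.INTER_CUBIC);b=cv2.resize(b,(400,400),interpolation=cv2.INTER_CUBIC)
c[:360,:400]=a;c[:400,400:]=b;cv2.imwrite("pics/c9.png",c)
I=np.eye(4)
for k in (7,8,9):
    im=cv2.imread(f"pics/wrist{k}.png");hsv=cv2.cvtColor(im,cv2.COLOR_BGR2HSV)
    red=cv2.inRange(hsv,(0,150,60),(8,255,255))|cv2.inRange(hsv,(172,150,60),(179,255,255))
    red[:320]=0;red[:, :240]=0;red[:,300:]=0
    for b in blobs(red,100):
        p=onz("wrist",b[1],-.0167,I)*1000; print(b,p, "angle in tool",np.degrees(np.arctan2(p[0],p[1])))
E
```

```text
t 20.9 pos [ 0.6053 -0.0147  0.0943] yawy 6.82 tilt [ 1.5e-03 -4.0e-04 -1.0e+00] q [-0.027  0.487  1.787 -0.     0.866 -0.145] F [-0.82 -1.11  2.74] M [-0.158 -0.034  0.03 ] w 0.053
([257, 333, 20, 16, 206], [266.6, 340.8]) [ -7.33801948 -20.39816002 -16.7       ] angle in tool -160.21434882016186
([258, 335, 20, 15, 203], [267.4, 342.6]) [ -8.10892172 -20.11527687 -16.7       ] angle in tool -158.04452489033645
([257, 334, 20, 16, 209], [266.7, 341.3]) [ -7.55197535 -20.36684839 -16.7       ] angle in tool -159.6553482871451
```

View pics/c9.png

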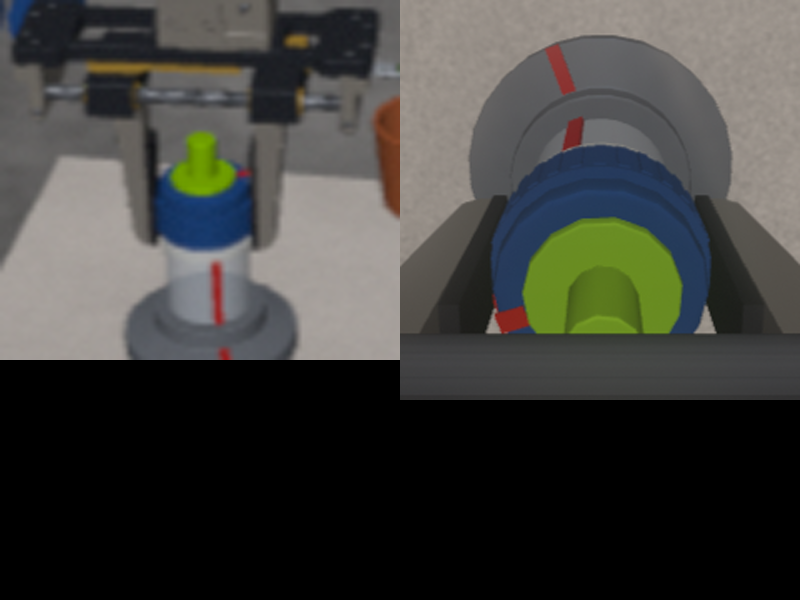

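View pics/top9.png

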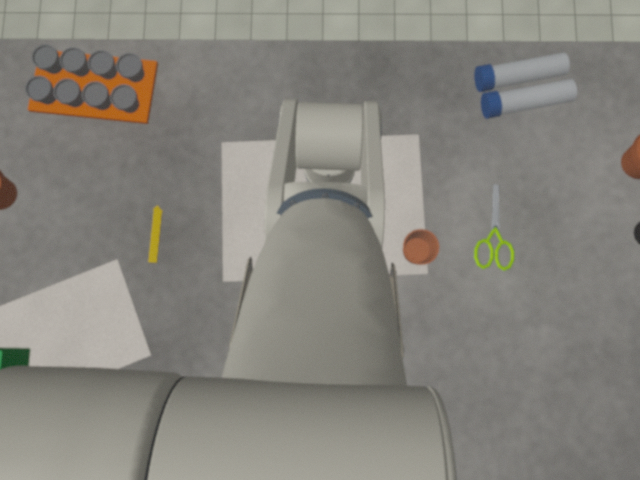

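Emit:
jog_arm --pt "0 0 0 0 0 -0.01" --pt "0 0 0 0 0 -0.02" --pt "0 0 0 0 0 -0.026" --pt "0 0 0 0 0 -0.026" --pt "0 0 0 0 0 -0.026" --pt "0 0 0 0 0 -0.026" --pt "0 0 0 0 0 -0.026" --pt "0 0 0 0 0 -0.026"

```text
clock: 22.05
eef_pos: [0.6053, -0.0147, 0.0944]
eef_rot: [0.654, 0.757, 0.0, 0.001]
contact_force: [0.1, -0.1, 3.1]
width: 0.0531
```

```bash
python3 - <<'E'
from h import *
st()
for n in("wrist","side"): cv2.imwrite(f"pics/{n}10.png",eyes.snapshot(n))
I=np.eye(4)
for k in (8,9,10):
    im=cv2.imread(f"pics/wrist{k}.png");hsv=cv2.cvtColor(im,cv2.COLOR_BGR2HSV)
    red=cv2.inRange(hsv,(0,150,60),(8,255,255))|cv2.inRange(hsv,(172,150,60),(179,255,255))
    r2=red.copy();red[:320]=0;red[:, :240]=0;red[:,300:]=0
    for b in blobs(red,100):
        p=onz("wrist",b[1],-.0167,I)*1000; print(k,b[1], "cap angle in tool",np.degrees(np.arctan2(p[0],p[1])))
    r2[310:]=0
    ys,xs=np.nonzero(r2[170:205,280:360])
    if len(ys)>30:
        zt=.0943-.018; P=np.array([onz("wrist",(x+280,y+170),zt,I)[:2] for x,y in zip(xs,ys)])
        c=P.mean(0)*1000;print("foot mark",c,np.degrees(np.arctan2(c[0],c[1])))
E
```

```text
t 22.05 pos [ 0.6053 -0.0147  0.0944] yawy 8.32 tilt [ 1.6e-03 -4.0e-04 -1.0e+00] q [-0.027  0.487  1.787 -0.     0.866 -0.172] F [ 0.15 -0.13  3.14] M [-0.267 -0.047 -0.047] w 0.0531
8 [267.4, 342.6] cap angle in tool -158.0405153336248
9 [266.7, 341.3] cap angle in tool -159.6504463956625
foot mark [ 37.93722962 -14.11134669] 110.40347271135758
10 [266.7, 341.2] cap angle in tool -159.75499108122057
foot mark [ 38.29110766 -13.0980651 ] 108.8840453844473
```

```bash
python3 - <<'E'
from cell import ticket
print(ticket.sign_off())
E
```

```text
the job is handed in; nothing more can be done
None
```

The vent plug is in the cap's hole and released, and the cap was screwed down to its stop and then backed off a quarter turn. The job was handed in at about 22 s, with the gripper still holding the cap by its knurled band at a 40 N grip setting.

- **Plug:** It touched down with about 6.6 N and was released. The wrist and side pictures show the flange flat on the cap's top face, and it still looked seated in the pictures taken after the quarter turn.
- **Stop:** The cap turned about 166° clockwise. The wrist torque then rose from about 0.1 to 0.93 N m, and the side view showed the cap's red mark over the jar's red mark.
- **Quarter turn:** At the stop the pads had slipped or wound up by about 2°. Gripper yaw plus the cap mark in the wrist picture then gave 88.5°, so I added 1.5°. The final reading was 89.9° off the stop.
- **Disagreements:** Measuring the cap mark against the mark on the foot gave about 91.4°, a 1.5° difference. The wrist camera and the fixed cameras differed by 1 to 3 mm on positions; I used the wrist camera's values close up.
- **Bystanders:** The pot, scissors and label were not touched, and they sit at the same pixels in the last top view as at the start.

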